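# Roll a rock core into its measuring cradle

## Robot

A 7-joint arm with a two-finger parallel gripper is mounted at the origin on the work surface. World frame = base frame: x ahead of the robot, y to its left, z up, the work surface at z = 0. Lengths are in mm, angles in rad, forces in N, time in s.
With the tool pointing down it reaches from about 400 to 875 mm from the base axis. Payload 19.3 kg.
Tool frame: the origin (TCP) lies at the very end of the fingers, on their centre line; the grasp point (between the pads) lies 19 mm behind it (grip_point_offset is the z of the grasp point in the tool frame, in mm); z points along the fingers, y is the line along which they close (so a half turn about z gives the same grasp; the last joint's range is limited). The gripper opens to 85 mm and grips with 20 to 120 N. Pads are 22 mm wide; open, the fingers measure 114 mm over their backs; the gripper's body (76 mm by 85 mm) begins 54 mm behind the grasp point. The pads swing forward as they close: fully open they stand 13 mm farther back than shut.
Start: joints at [-1.304, 0.521, -0.036, 1.599, 0.021, 1.021, -0.113], TCP at [206.561, 589.87, 231.291] pointing down, gripper open.
Joint ranges: [-2.91, 2.91], [-0.3, 2.13], [-1.5, 1.42], [0.17, 2.43], [-1.26, 4.41], [0.16, 1.93], [-2.52, 2.52]. Speed limits (rad/s): [1.89, 1.89, 2.39, 2.39, 3.01, 3.01, 3.01].

## Interface

Orientations are given as a 3x3 rotation matrix whose columns are the frame's x, y, z axes.
In Python, from workcell import movep, movel, goto_joints, open_gripper, clamp, wait, inverse_kinematics, read_state, camera, PlanningError, finish_job, grip_point_offset gives the robot as it stands. Calls block until the motion is done:
- movep(position, orientation): joint-space move of the TCP to a pose.
- movel(position, frame=None, max_speed=150, guard=None): straight line of the TCP; frame=None keeps the orientation; max_speed is the mean speed in mm/s. With guard (N) it stops when the force on the tool has changed by that much, and returns True; else False.
- goto_joints(angles): joint-space move.
- open_gripper() and clamp(): open the fingers fully, or close them until they stop; the grip force is fixed at half the most.
- wait(seconds).
- inverse_kinematics(position, orientation): joint angles nearest the present ones, or None.
- read_state(): the state.
- camera(name): name is "scene" or "top"; returns a dict with "image" (480x640x3 uint8, blue, green, red), "range_z" (480x640 float32, mm along the optical axis (not along the pixel's ray), 0 where there is no reading), "fx", "fy", "cx", "cy" (pixels), "cam_to_world" (4x4, takes a point from camera to world coordinates). Camera axes: x right, y up, looking along -z (the intrinsics and any distortion apply to the point x, -y, -z); pixel columns grow to the right and rows downward; lengths in mm; the calibration is good to about 2 mm. A picture is of the moment at which its call begins.
A pose or a line that the arm cannot do raises PlanningError and nothing moves.
- finish_job(): hands the job in; it is judged then, once.
The state is a dict: "time": time; "qpos": joint angles; "qvel": joint speeds; "joint_efforts": joint torques, N m; "eef_pos": TCP position; "tool_rot": TCP orientation; "ft_force": force on the tool from outside, world axes, zero at the start; "torque": the same for the moment, N m; "finger_gap": finger opening in mm; "gripper_force": force on a finger pad.
Only numpy, scipy, OpenCV 4.12 (cv2) and the standard library are available. Lean on these libraries where they do the work, as an engineer would, in place of code of your own. Each camera call takes 0.05 s, during which the arm holds its last target. There are 200 camera calls.

## Task

Push the rock core along the bench by its side so that it rolls up the ramp and drops into the V of the measuring cradle, then push on its free end to slide it along the V until its other end is right up against the end plate. Use only the fingertips or the outside of the fingers: do not lift or carry the core. Leave the mug, the mouse and the jar where they are, and finish with the core lying still in the V.

Things in the scene. Friction and masses are not known exactly. Their poses are not given: they have to be found in the camera images.
- core: Rock core: plain stone cylinder, grey-brown with darker bands, 44 mm in diameter, 130 mm long, 0.35-0.65 kg, lying on the bench 190-290 mm short of the V. Origin at its centre (22 mm above the bench at the start). Its y axis is the cylinder's axis (within 0.12 rad of the V's direction at the start); x and z turn as it rolls. Rolls freely on the bench, and back down the ramp if left there.
- cradle: Aluminium cradle fixed to the bench. Origin on the bench under the bottom of the V, mid-length. x axis: the way the core is to roll in (within 0.2 rad of world +y); y axis: along the V, roughly towards the robot; z up. V: bottom 4 mm high at x=0, near wall 30 deg, far wall 45 deg to 40 mm high at x=36 mm. Ramp and V are 200 mm long, y=-100 (open end) to +100 mm (end plate).
- crest (a point): Middle of the crest between ramp and V (cradle x=-21 mm, y=0), 16 mm above the bench; axes as the cradle. The ramp rises straight to it from a foot at cradle x=-106 mm, height 0. On the crest the core's axis is 38 mm above the bench; once past it the core drops into the V by itself.
- end_plate (a point): Where the middle of the core's end face should touch the end plate's inner face (cradle x=-3.6, y=+100, z=31.5 mm: the seated core's axis); axes as the cradle. The core's centre is then 65 mm from here along cradle -y. The plate is 62 mm high, 10 mm thick, from cradle x=-40 to +54 mm. At the start the core's centre is 95 to 130 mm short of the plate along cradle y. Sliding takes 1-4 N.
- pen_mug: Bystander: terracotta mug of pens, 80 mm wide plus a handle, 145 mm tall with the pens. Origin at the centre of its underside.
- mouse: Bystander: grey computer mouse, 105 x 60 x 33 mm. Origin at the centre of its underside.
- jar: Bystander: glass sample jar with a white cap, 60 mm in diameter, 85 mm tall. Origin at the centre of its underside.
Not all that is in view belongs to the job. What is shaped like the core but blue, green or pink is not meant.

How it is judged:
By the outcome, as a careful person would: the job done as asked, in the order asked, and still so for the second after the job is handed in, with the robot touching nothing.
It also fails if it takes over 61 s, if anything falls off the work surface, if the arm or the gripper's body presses on something with over 40 N, if the wrist force passes 120 N, or if a joint passes its speed limit or range.

## Working session

There is one attempt and no reset: what is moved stays moved. The work goes in short steps, each a Python script; the robot and the scene stay as the last script left them, time stands still between calls to the robot, and variables do not carry over. Pictures are saved under pics/ and viewed, at most 10 in all, crops included, and the job is handed in when it is done.

```bash
mkdir -p pics; ls; python3 - <<'E'
from workcell import *
import cv2,numpy as np
for n in("scene","top"):
    c=camera(n); cv2.imwrite(f"pics/{n}0.png",c["image"]); np.savez(f"{n}0.npz",**c)
    print(n,c["fx"],c["cx"],c["cy"],np.round(c["cam_to_world"],3).tolist(),[k for k in c])
print(read_state()["time"],np.round(read_state()["tool_rot"],3))
E
```

```text
pics
scene 485.669539940179 320.4022409397426 242.5393812990947 [[-0.817, -0.406, 0.41, 1020.286], [0.577, -0.557, 0.598, 677.216], [-0.015, 0.724, 0.689, 806.995], [0.0, 0.0, 0.0, 1.0]] ['image', 'range_z', 'fx', 'fy', 'cx', 'cy', 'cam_to_world']
top 446.9079276428436 313.86557139960945 240.41881087321187 [[0.023, 0.981, -0.191, 380.291], [-1.0, 0.022, -0.008, -0.604], [-0.003, 0.191, 0.982, 936.626], [0.0, 0.0, 0.0, 1.0]] ['image', 'range_z', 'fx', 'fy', 'cx', 'cy', 'cam_to_world']
0.1 [[-0.944  0.33  -0.   ]
 [ 0.33   0.944 -0.001]
 [-0.    -0.001 -1.   ]]
```

View pics/scene0.png

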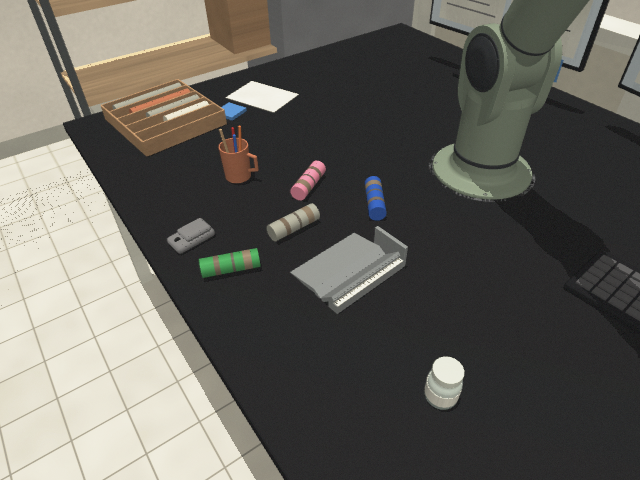

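View pics/top0.png

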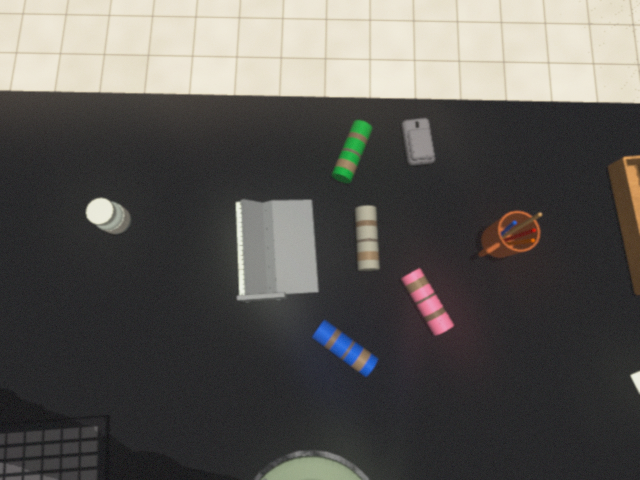

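Candidates: grey-brown core at top (367,238) / scene (293,222). The blue (345,348), green (352,152) and pink (428,302) cylinders don't fit the description, so I choose the grey-brown one. The cradle is at top (277,248), with the end plate at its lower edge (261,296) on the robot side. The mug is at (510,235), the mouse at (418,142) and the jar at (108,215).

```bash
cat > h.py <<'E'
import cv2,numpy as np
def ray(c,uv):
    uv=np.atleast_2d(uv).astype(float)
    d=np.c_[(uv[:,0]-c["cx"])/c["fx"],-(uv[:,1]-c["cy"])/c["fy"],-np.ones(len(uv))]
    M=np.asarray(c["cam_to_world"]); return M[:3,3],d@M[:3,:3].T
def onplane(c,uv,z):
    o,d=ray(c,uv); return o+d*((z-o[2])/d[:,2])[:,None]
def cloud(c):
    v,u=np.mgrid[:480,:640]; o,d=ray(c,np.c_[u.ravel(),v.ravel()])
    return (o+d*np.asarray(c["range_z"]).reshape(-1,1)).reshape(480,640,3)
E
python3 - <<'E'
from h import *
c=dict(np.load("top0.npz")); P=cloud(c); im=c["image"]
cv2.imwrite("pics/crop.png",cv2.resize(im[180:320,220:400],None,fx=4.4,fy=4.2,interpolation=cv2.INTER_CUBIC))
g=cv2.cvtColor(im,cv2.COLOR_BGR2GRAY)
m=((g>60)*255).astype(np.uint8); n,l,s,ce=cv2.connectedComponentsWithStats(m)
for i in range(1,n):
    if s[i,4]>300:
        r=cv2.minAreaRect(np.argwhere(l==i)[:,::-1].astype(np.float32)); print(s[i].tolist(),np.round(r[0]),np.round(r[1]),round(r[2],1))
for v in (215,240,270):
    print(v,[(u,)+tuple(np.round(P[v,u]).astype(int).tolist()) for u in range(232,326,4)])
print(P[238,360:376].round(0).tolist())
E
```

```text
[0, 0, 640, 116, 66288] [320.  58.] [115. 639.] 90.0
[401, 117, 35, 48, 1336] [418. 141.] [48. 29.] 80.9
[332, 119, 41, 63, 1288] [353. 149.] [22. 64.] 22.3
[609, 155, 31, 140, 2509] [624. 224.] [139.  30.] 90.0
[85, 197, 46, 38, 1264] [108. 215.] [48. 32.] 26.6
[227, 198, 93, 125, 8916] [273. 259.] [126.  89.] 86.2
[355, 204, 25, 67, 1457] [367. 237.] [66. 23.] 87.5
[480, 210, 63, 47, 1588] [511. 233.] [59. 48.] 3.8
[401, 267, 54, 69, 1627] [428. 302.] [70. 24.] 59.0
[312, 320, 66, 56, 1484] [345. 348.] [69. 23.] 35.5
[254, 450, 117, 30, 2471] [312. 464.] [116.  29.] 0.0
215 [(232, 614, 184, 2), (236, 609, 172, 23), (240, 609, 163, 23), (244, 605, 152, 39), (248, 607, 145, 32), (252, 609, 138, 25), (256, 612, 131, 15), (260, 614, 123, 7), (264, 614, 115, 8), (268, 613, 106, 12), (272, 613, 97, 16), (276, 613, 88, 16), (280, 613, 80, 16), (284, 614, 72, 11), (288, 615, 63, 11), (292, 616, 55, 6), (296, 616, 46, 6), (300, 617, 38, 5), (304, 617, 29, 3), (308, 618, 21, 2), (312, 618, 12, 1), (316, 618, 3, 2), (320, 619, -5, 0), (324, 619, -14, 1)]
240 [(232, 560, 182, -1), (236, 560, 1
[... 595 characters left out ...]
22), (260, 495, 117, 16), (264, 496, 109, 8), (268, 496, 101, 10), (272, 495, 92, 14), (276, 495, 83, 18), (280, 496, 75, 15), (284, 496, 67, 13), (288, 496, 59, 12), (292, 497, 51, 12), (296, 497, 42, 9), (300, 498, 34, 7), (304, 498, 26, 6), (308, 498, 17, 4), (312, 499, 9, 2), (316, 499, 1, 2), (320, 499, -8, 3), (324, 500, -16, 0)]
[[562.0, -88.0, 39.0], [562.0, -90.0, 39.0], [562.0, -92.0, 40.0], [562.0, -94.0, 42.0], [561.0, -96.0, 44.0], [561.0, -97.0, 46.0], [562.0, -100.0, 41.0], [562.0, -102.0, 43.0], [561.0, -104.0, 45.0], [562.0, -106.0, 42.0], [562.0, -108.0, 43.0], [562.0, -110.0, 44.0], [563.0, -112.0, 40.0], [562.0, -114.0, 41.0], [562.0, -116.0, 42.0], [563.0, -119.0, 37.0]]
```

View pics/crop.png

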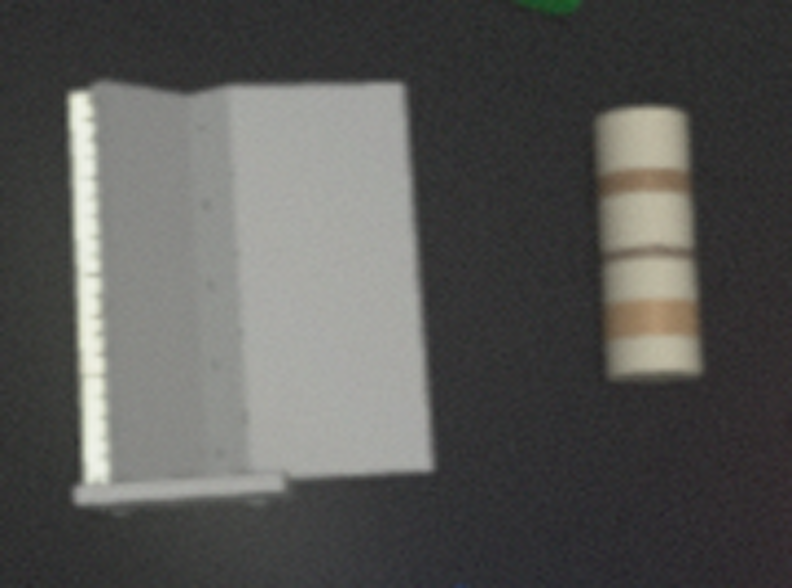

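The crop confirms a grey-brown banded core, from (645,105) to (655,378) in the crop. The cradle's foot corners are at (405,83) and (433,468), its crest runs from (233,88) to (248,472), and the end plate is at the bottom (180,488).

```bash
cat >> h.py <<'E'
def core_pose(c,box,z=22):
    "centre and axis of the core from its silhouette inside box (u0,v0,u1,v1), cast onto height z"
    u0,v0,u1,v1=box; g=cv2.cvtColor(c["image"],cv2.COLOR_BGR2GRAY)[v0:v1,u0:u1]
    n,l,s,_=cv2.connectedComponentsWithStats((g>75).astype(np.uint8)); i=1+s[1:,4].argmax()
    q=onplane(c,np.argwhere(l==i)[:,::-1]+[u0,v0],z)[:,:2].astype(np.float32)
    r=cv2.minAreaRect(q); b=cv2.boxPoints(r); e=b[1]-b[0] if np.linalg.norm(b[1]-b[0])>np.linalg.norm(b[2]-b[1]) else b[2]-b[1]
    e=e/np.linalg.norm(e); e*=-np.sign(e[0]); return np.array(r[0]),e,r[1]
E
python3 - <<'E'
from h import *
c=dict(np.load("top0.npz"))
px=lambda a:np.array(a)/[4.4,4.2]+[219.6,179.6]
F=onplane(c,px([(405,83),(433,468)]),0)[:,:2]; C=onplane(c,px([(233,88),(248,472)]),16)[:,:2]
B=onplane(c,px([(190,95),(207,478)]),4)[:,:2]
for n,q in(("foot",F),("crest",C),("V",B)): d=q[1]-q[0]; print(n,q.round(1).tolist(),np.linalg.norm(d).round(1),np.arctan2(d[1],d[0]).round(3),q.mean(0))
p,e,s=core_pose(c,(340,190,392,285)); print("core",p,e,s)
a=np.array(F[1]-F[0])+C[1]-C[0]; y=a/np.linalg.norm(a); x=np.array([-y[1],y[0]]);x*=np.sign(x[1])
O=((F.mean(0)+106*x)+(C.mean(0)+21*x))/2
print("x",x,"y",y,"O",O,"core in cradle",(p-O)@x,(p-O)@y,"yaw",np.arcsin(e@x))
np.savez("geo.npz",x=x,y=y,O=O,p=p)
P=onplane(c,[[403,270],[412,268],[401,280]],22); print("pink tip",[((q[:2]-O)@x,(q[:2]-O)@y) for q in P])
from workcell import *
R=np.eye(3); R[:2,1]=y; R[:2,0]=x; R[2,2]=-1
R=np.column_stack([-x.tolist()[0:1]+[] if 0 else np.r_[-x,0],np.r_[y,0],[0,0,0]]); R[:,2]=np.cross(R[:,0],R[:,1])
for s in(1,-1):
    Q=R@np.diag([s,s,1]); print(Q.round(2).tolist())
    for t in((-290,-5,150),(-290,-5,10),(-40,-5,25)):
        w=O+t[0]*x+t[1]*y; k=inverse_kinematics([*w,t[2]],Q); print(t,None if k is None else np.round(k,2))
E
```

```text
foot [[653.5, 13.6], [455.2, -4.5]] 199.1 -3.05 [554.37913885   4.57228523]
crest [[644.3, 96.8], [450.0, 81.8]] 194.9 -3.065 [547.17164311  89.33124739]
V [[643.6, 119.1], [447.5, 102.2]] 196.8 -3.055 [545.53802489 110.62300801]
core [ 569.03100586 -103.80136108] [-0.99872094 -0.05056269] (137.17919921875, 44.97981262207031)
x [-0.08410362  0.99645701] y [-0.99645701 -0.08410362] O [545.43481133 110.22678673] core in cradle -215.25437447951003 -5.512052287089258 yaw 0.033618831385278214
pink tip [(np.float64(-283.6990396155039), np.float64(68.9045122707209)), (np.float64(-302.5912455825443), np.float64(65.91209203066694)), (np.float64(-277.5771983614965), np.float64(89.17197495650049))]
[[0.08, -1.0, 0.0], [-1.0, -0.08, 0.0], [0.0, 0.0, -1.0]]
(-290, -5, 150) [-0.47  0.99  1.22  1.77 -1.02  1.17 -1.98]
(-290, -5, 10) [-0.39  1.12  1.    1.83 -1.19  0.96 -1.88]
(-40, -5, 25) [-0.86  1.05  1.    1.94 -1.19  0.91 -2.26]
[[-0.08, 1.0, 0.0], [1.0, 0.08, 0.0], [0.0, 0.0, -1.0]]
(-290, -5, 150) [-0.2   0.67  0.61  1.76 -0.49  0.87  0.71]
(-290, -5, 10) [ 0.06  0.8   0.21  1.8  -0.28  0.56  0.53]
(-40, -5, 25) [-0.44  0.75  0.29  1.92 -0.4   0.53  0.21]
```

```bash
cat >> h.py <<'E'
_g=np.load("geo.npz"); X,Y,O=_g["x"],_g["y"],_g["O"]
W=lambda x,y,z:[*(O+x*X+y*Y),z]
Q=np.column_stack([np.r_[X,0],np.r_[-Y,0],[0,0,-1.]])
def loc(p): d=np.asarray(p)[:2]-O; return (d@X).round(1),(d@Y).round(1)
E
python3 - <<'E'
from h import *; from workcell import *
def st(t): s=read_state(); print(t,round(s["time"],1),loc(s["eef_pos"]),s["eef_pos"][2].round(1),np.round(s["ft_force"],1))
print(Q.round(2).tolist(),np.linalg.det(Q))
movep(W(-263,-10,160),Q); st("above")
print(movel(W(-263,-10,3),max_speed=120,guard=15)); st("down")
c=camera("scene"); cv2.imwrite("pics/s1.png",c["image"])
print(movel(W(-147,-10,3),max_speed=50,guard=25)); st("foot")
c=camera("top"); cv2.imwrite("pics/t1.png",c["image"])
a=cv2.imread("pics/s1.png")[140:380,140:460]; b=c["image"][140:380,200:520]
cv2.imwrite("pics/c1.png",np.hstack([a,b]))
E
```

```text
[[-0.08, 1.0, 0.0], [1.0, 0.08, 0.0], [0.0, 0.0, -1.0]] 0.9999999999999999
above 3.0 (np.float64(-262.1), np.float64(-10.3)) 160.0 [ 0.7 -0.3 -0.4]
False
down 4.5 (np.float64(-263.1), np.float64(-10.4)) 3.6 [-0.4  0.5  0.6]
False
foot 7.0 (np.float64(-147.2), np.float64(-10.0)) 3.0 [ 0.3 -0.5  0.9]
```

View pics/c1.png

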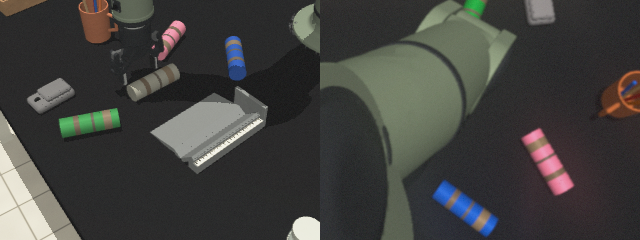

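The left panel shows the open fingers down behind the core at (125,75) and (180,55), without touching anything else. The top view is blocked by the arm, so I'll push up the ramp and check with the scene camera.

```bash
python3 - <<'E'
from h import *; from workcell import *
def st(t): s=read_state(); print(t,round(s["time"],1),loc(s["eef_pos"]),s["eef_pos"][2].round(1),np.round(s["ft_force"],1))
a=camera("scene")["image"]
print(movel(W(-60,-10,18),max_speed=45,guard=25)); st("near crest")
b=camera("scene")["image"]
f=lambda i:cv2.resize(i[180:340,220:420],None,fx=2,fy=2)
cv2.imwrite("pics/c2.png",np.hstack([f(a),f(b)]))
E
```

```text
False
near crest 9.2 (np.float64(-60.1), np.float64(-10.0)) 18.0 [-0.4 -0.9  0.4]
```

View pics/c2.png

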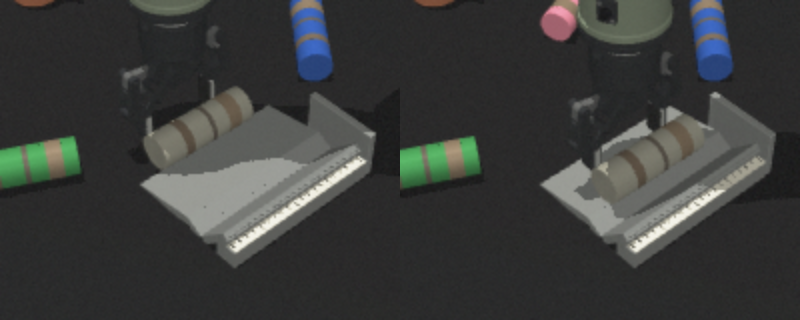

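The left panel shows the core at the foot of the ramp, (200,125), and the right panel shows it square and just short of the crest, (650,160). I'll push it over the crest now.

```bash
python3 - <<'E'
from h import *; from workcell import *
def st(t): s=read_state(); print(t,round(s["time"],1),loc(s["eef_pos"]),s["eef_pos"][2].round(1),np.round(s["ft_force"],1))
print(movel(W(-44,-10,21),max_speed=35,guard=25)); st("over"); wait(0.4)
b=camera("scene")["image"]
movel(W(-65,-10,26)); movel(W(-65,-10,150),max_speed=200)
# look: swing out to far side, above the free end
movep(W(-4,-175,150),Q); clamp(); st("out")
c=camera("scene"); d=camera("top"); np.savez("scene2.npz",**c); np.savez("top2.npz",**d)
f=lambda i:cv2.resize(i[180:340,240:420],None,fx=2.2,fy=2.2)
cv2.imwrite("pics/c3.png",np.hstack([f(b),f(c["image"])])); cv2.imwrite("pics/t3.png",d["image"])
E
```

```text
False
over 9.9 (np.float64(-43.8), np.float64(-10.0)) 21.0 [ 0.2 -0.1  0.5]
out 12.9 (np.float64(-4.0), np.float64(-175.0)) 150.0 [0.3 0.5 0.2]
```

View pics/c3.png

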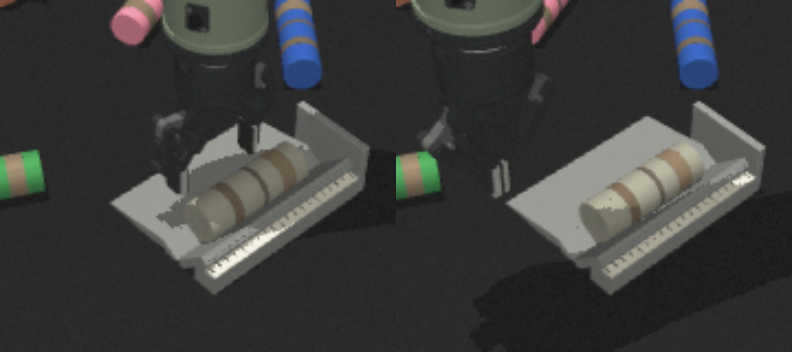

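The core sits in the V; its free end is at about (600,222) in the right panel and it is still short of the plate. Next I'll push on that end.

```bash
python3 - <<'E'
from h import *; from workcell import *
def st(t): s=read_state(); print(t,round(s["time"],1),loc(s["eef_pos"]),s["eef_pos"][2].round(1),np.round(s["ft_force"],1),(s["ft_force"][:2]@Y).round(1),round(s["finger_gap"],1))
q=dict(np.load("scene2.npz")); print("free end",loc(onplane(q,[[332.7,281]],31.5)[0]))
r=np.array([[0,-1,0],[1,0,0],[0,0,1.]])
for R in(Q@r,Q@r.T):
    k=[inverse_kinematics(W(-4,y,27),R) for y in(-135,-40)]
    if all(a is not None for a in k): print(np.round(k,2))
    else: continue
    try: movep(W(-4,-135,100),R); break
    except PlanningError as e: print(e)
movel(W(-4,-135,27),guard=10); st("ready")
for y,v,g in((-88,60,10),(-50,25,12),(-30,12,12)):
    print(movel(W(-4,y,27),max_speed=v,guard=g)); st(y)
c=camera("scene"); np.savez("scene3.npz",**c)
cv2.imwrite("pics/c4.png",cv2.resize(c["image"][180:340,240:440],None,fx=4,fy=3.75))
E
```

```text
free end (np.float64(2.4), np.float64(-62.0))
[[-0.73  1.08  0.87  1.56 -0.96  0.97 -1.03]
 [-0.81  0.97  0.83  1.84 -0.99  0.82 -0.93]]
ready 14.8 (np.float64(-4.4), np.float64(-135.4)) 27.7 [0.6 0.  0.1] -0.6 0.1
False
-88 15.8 (np.float64(-4.0), np.float64(-88.3)) 27.1 [ 0.5 -0.   0.1] -0.5 0.1
False
-50 17.4 (np.float64(-4.0), np.float64(-50.0)) 27.0 [ 1.8 -0.1  0.6] -1.8 0.3
True
-30 18.4 (np.float64(-4.0), np.float64(-39.9)) 27.3 [2.6 0.5 1.1] -2.6 -0.1
```

View pics/c4.png

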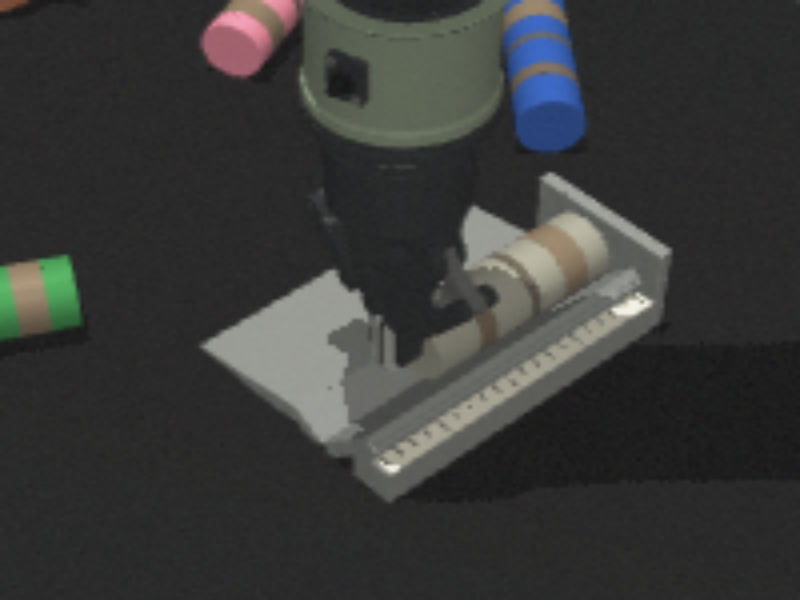

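The core's far end appears against the plate at (605,250), and the guard stopped the push at the expected place. I'll press once more to confirm, back off and look.

```bash
python3 - <<'E'
from h import *; from workcell import *
def st(t): s=read_state(); print(t,round(s["time"],1),loc(s["eef_pos"]),s["eef_pos"][2].round(1),np.round(s["ft_force"],1))
print(movel(W(-4,-33,27),max_speed=6,guard=14)); st("press2"); wait(.3); st("hold")
movel(W(-4,-60,27),max_speed=40); movel(W(-4,-135,60)); movel(W(-4,-160,200))
try: movep(W(-330,-120,250),read_state()["tool_rot"])
except PlanningError as e: print(e)
wait(.5); st("clear")
c=camera("scene");d=camera("top"); np.savez("top4.npz",**d)
f=lambda i,s:cv2.resize(i,(400,400),interpolation=cv2.INTER_CUBIC)
cv2.imwrite("pics/c5.png",np.hstack([f(c["image"][190:320,280:420],3),f(d["image"][185:315,225:345],3)]))
cv2.imwrite("pics/full.png",np.hstack([cv2.resize(c["image"],(400,300)),cv2.resize(d["image"],(400,300))]))
E
```

```text
True
press2 19.0 (np.float64(-4.1), np.float64(-39.9)) 27.4 [2.3 0.8 2.1]
hold 19.3 (np.float64(-4.1), np.float64(-39.9)) 27.2 [1.4 0.2 0.4]
clear 23.5 (np.float64(-329.9), np.float64(-120.1)) 250.0 [ 0.4 -0.  -0.3]
```

View pics/c5.png

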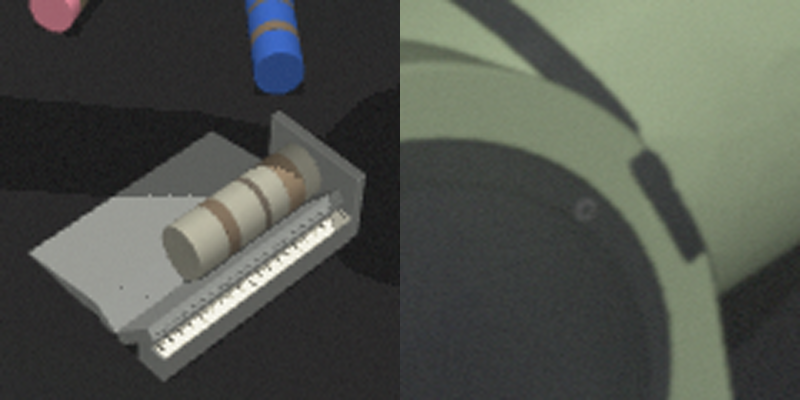

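View pics/full.png

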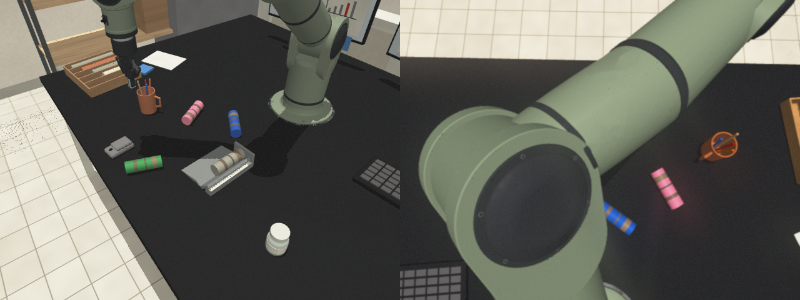

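Scene view: the core lies in the V with its far end at the plate, (300,170) in the left panel. The arm blocks the top view, so I'll return it to its start pose for one clean check of the gap. The mug, mouse and jar look unmoved.

```bash
python3 - <<'E'
from h import *; from workcell import *
goto_joints([-1.304,0.521,-0.036,1.599,0.021,1.021,-0.113]); 
d=camera("top"); c=camera("scene"); print(read_state()["time"])
a=dict(np.load("top0.npz"))
for n,(u0,v0,u1,v1) in dict(mug=(475,205,548,265),mouse=(398,112,440,170),jar=(80,190,136,240)).items():
    print(n,np.abs(a["image"][v0:v1,u0:u1].astype(int)-d["image"][v0:v1,u0:u1]).mean().round(2))
f=lambda i:cv2.resize(i,(400,400),interpolation=cv2.INTER_CUBIC)
cv2.imwrite("pics/c6.png",np.hstack([f(d["image"][200:310,225:335]),f(c["image"][215:275,340:400])]))
# free-end face pixel in scene, and core extent from top
print("free end",loc(onplane(c,[[344,271]],31.5)[0]))
s=onplane(d,[[225+x*110/400,200+y*110/400] for x,y in((0,0),)],31.5)
# predicted top pixel rows of core ends if touching, at the top line z=53.5
M=np.linalg.inv(np.asarray(d["cam_to_world"]))
for y,z in((-30,53.5),(100,53.5),(100,62),(-30,31.5)):
    p=M@np.r_[W(-3.6,y,z),1]; print(y,z,[(d["cx"]-d["fx"]*p[0]/p[2]-225)*400/110,(d["cy"]+d["fy"]*p[1]/p[2]-200)*400/110])
E
```

```text
26.975
mug 2.76
mouse 2.2
jar 2.14
free end (np.float64(-3.5), np.float64(-24.2))
-30 53.5 [np.float64(139.40845288358105), np.float64(101.72487055783346)]
100 53.5 [np.float64(148.7968978645499), np.float64(335.60531138407197)]
100 62 [np.float64(147.07749006389432), np.float64(334.3793645408523)]
-30 31.5 [np.float64(143.8143572662985), np.float64(110.16075376879783)]
```

View pics/c6.png

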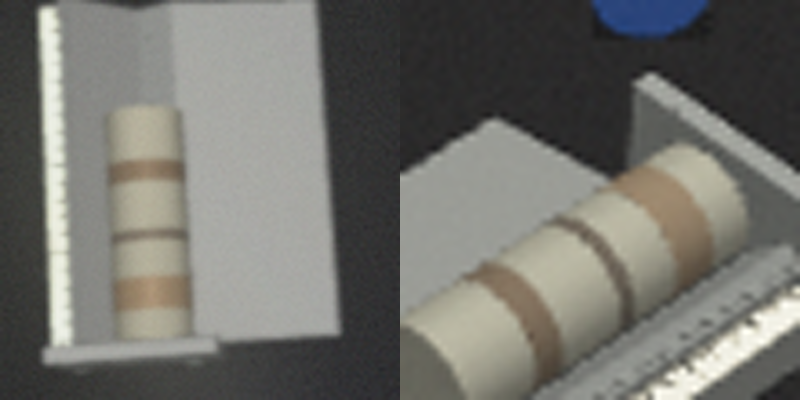

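The core is flush with the plate in both views: its end meets the plate at (155,338) in the left panel, with no gap. The mug, mouse and jar match the first picture, so I'm handing in.

```bash
python3 -c "
from workcell import *
print(finish_job())"
```

```text
the job is handed in; nothing more can be done
None
```

The job is handed in at about 27 s: the core was rolled up the ramp into the V, slid along it and lies against the end plate with no visible gap, and the mug, mouse and jar have not moved.

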